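Find and release the latched key on the finishing machine's switch box

TASK

Before the finishing machine is plugged in, all four keys of its switch box must be up, but one of them has been left latched down. With the closed fingertips touch every key lightly, from the leftmost to the rightmost as the robot sees them, without pushing the up ones down or freeing the latched one yet; then press the latched key fully down so that its latch lets go, and take the finger away so that it comes up. Nothing is to be gripped or lifted, and the things lying round the box stay where they are.

Things in the scene. Friction and masses are not known exactly. Their poses are not given: they have to be found in the camera images.
- switch_box: Fixed grey box 100 x 216 mm, 42 mm high, on a 130 x 250 x 4 mm screwed-down plate. Origin: centre of the underside, on the work surface; z up, y left along the row of keys, x away from the robot. On top, four identical black keys at x = 0, y = +67.5, +22.5, -22.5, -67.5 mm, each in a bezel 3 mm high. Which letter stands in which place changes
- key_a_top (a point): Centre of the top face of key a, a black push key 32 mm (x) by 27 mm (y); moves with the key. Height above the work surface: 60 mm when up (18 mm above the box), 54 mm when latched, 51 mm at the bottom of the stroke
- key_a (a joint): How far key a is down, m: 0 up, 0.006 latched, 0.009 bottom. An up key gives from about 3 N, 7.5 N at 5.5 mm, and springs back when let go. The one latched key gives only above about 5 N; 5 to 10 N take it the last 3 mm to the bottom, where its latch lets go: it springs up to 0 as the finger rises. Pressed less far, it stays latched
- key_b_top (a point): Centre of the top face of key b, a black push key 32 mm (x) by 27 mm (y); moves with the key. Height above the work surface: 60 mm when up (18 mm above the box), 54 mm when latched, 51 mm at the bottom of the stroke
- key_b (a joint): How far key b is down, m: 0 up, 0.006 latched, 0.009 bottom. An up key gives from about 3 N, 7.5 N at 5.5 mm, and springs back when let go. The one latched key gives only above about 5 N; 5 to 10 N take it the last 3 mm to the bottom, where its latch lets go: it springs up to 0 as the finger rises. Pressed less far, it stays latched
- key_c_top (a point): Centre of the top face of key c, a black push key 32 mm (x) by 27 mm (y); moves with the key. Height above the work surface: 60 mm when up (18 mm above the box), 54 mm when latched, 51 mm at the bottom of the stroke
- key_c (a joint): How far key c is down, m: 0 up, 0.006 latched, 0.009 bottom. An up key gives from about 3 N, 7.5 N at 5.5 mm, and springs back when let go. The one latched key gives only above about 5 N; 5 to 10 N take it the last 3 mm to the bottom, where its latch lets go: it springs up to 0 as the finger rises. Pressed less far, it stays latched
- key_d_top (a point): Centre of the top face of key d, a black push key 32 mm (x) by 27 mm (y); moves with the key. Height above the work surface: 60 mm when up (18 mm above the box), 54 mm when latched, 51 mm at the bottom of the stroke
- key_d (a joint): How far key d is down, m: 0 up, 0.006 latched, 0.009 bottom. An up key gives from about 3 N, 7.5 N at 5.5 mm, and springs back when let go. The one latched key gives only above about 5 N; 5 to 10 N take it the last 3 mm to the bottom, where its latch lets go: it springs up to 0 as the finger rises. Pressed less far, it stays latched
- tin_4_mid (a point): Bystander, loose: round flat polish tin, 73 mm across, 22 mm high, behind the box. The point is its centre, half-way up; z up
- spool_2_mid (a point): Bystander, loose: thread spool standing upright, 44 mm across, 50 mm high, left of the box. The point is its centre, half-way up; z up
- dye_e_mid (a point): Bystander, loose: small dye bottle with a cap, 42 mm across, 92 mm high, behind the box. The point is its centre, half-way up; z up
- wax_stick_mid (a point): Bystander, loose: stick of wax, 22 x 75 x 18 mm, right of the box. The point is its centre, half-way up; z up
- felt_block_mid (a point): Bystander, loose: felt polishing block with wooden back, 45 x 85 x 40 mm, in front of the box. The point is its centre, half-way up; z up

How it is judged:
By the outcome, as a careful person would: the job done as asked, in the order asked, and still so for the second after the job is handed in, with the robot touching nothing.
It also fails if it takes over 48 s, if anything falls off the work surface, if the arm or the gripper's body presses on something with over 40 N, if the wrist force passes 120 N, or if a joint passes its speed limit or range.

ROBOT

A 6-joint arm with a two-finger parallel gripper is mounted at the origin on a cart in front of the work surface, level with it; the furniture and walls round the work are solid. World frame = base frame: x ahead of the robot, y to its left, z up, the work surface at z = 0. Lengths are in m, angles in rad, forces in N, time in s.
With the tool pointing down it reaches from about 0.225 to 0.875 m from the base axis. Payload 3.4 kg.
Tool frame: the origin (TCP) lies at the very end of the fingers, on their centre line; the grasp point (between the pads) lies 19 mm behind it; z points along the fingers, y is the line along which they close (so a half turn about z gives the same grasp; the last joint's range is limited). The gripper opens to 85 mm and grips with 20 to 120 N. Pads are 22 mm wide; open, the fingers measure 114 mm over their backs; the gripper's body (76 mm by 85 mm) begins 54 mm behind the grasp point. The pads swing forward as they close: fully open they stand 13 mm farther back than shut.
Start: joints at [1.123, 0.276, 1.505, -0, 1.361, -0.121], TCP at [0.185, 0.545, 0.231] pointing down, gripper open.
Joint ranges: [-2.89, 2.89], [-0.75, 2.08], [0.22, 2.7], [-1.18, 4.32], [0.11, 2.71], [-2.7, 2.7]. Speed limits (rad/s): [2.57, 2.57, 3.14, 3.14, 3.14, 3.14].

INTERFACE

Orientations are given as a unit quaternion [w, x, y, z].
In Python, from rig import manip, get_image, camera_info gives the robot as it stands. The module is installed in compiled form; this text tells all that it offers.
- The arm moves only by the shell command python3 -m crank 'ROWS' [FORCE]. ROWS is a JSON object of lists of equal length, an entry for each row: "translation": the shift along the tool's x, y, z in mm, a list of three; "roll": the turn about the tool's z in rad; "fingers": the opening, from 0 (shut) to 1 (fully open). A call has 1 to 8 rows; each row shifts and turns the commanded pose from where the row before left it, along the tool's axes as they then stand; what a row does not reach is not made up. A row lasts 1/10 s, in which the tool goes at most 50 mm and 8.59 degrees, less where a joint would pass 70% of its speed; a pose out of reach is approached as far as the arm can. A call is refused whole if a number of a shift passes 50 or a number of a turn 0.15, either way. A call with a gripper value outside its range is refused whole. The fingers move at their own pace and stop on an object; FORCE is the grip in N (left out, the last holds). Time passes only in rows, so rows that do not move let the fingers close. It gives the time, the measured TCP pose, the force, the opening and the grip force at its end, in the units of the state.
- manip.get_state(): the state, without advancing time (a new reading comes with each control period).
- get_image(name): name is "scene" or "top" or "wrist"; returns the picture (420x560x3 uint8, blue, green, red); there is no depth.
- camera_info(name): a dict with "mtx" (3x3 intrinsics, pixels), "rvec" (rotation vector, rad) and "tvec" (3), from world to camera coordinates, as OpenCV has them. Camera axes: x right, y down, z forward; pixel columns grow to the right and rows downward; lengths in m; the calibration is good to about 2 mm. A picture is of the moment at which its call begins: read the wrist's pose just before it. camera_info takes no time and is no camera call; for the wrist camera it gives the pose at the moment of the call.
- manip.sign_off(): hands the job in; it is judged then, once.
The state is a dict: "clock": time; "qpos": joint angles; "qd": joint speeds; "effort": joint torques, N m; "position": TCP position; "ee_rot": TCP orientation; "contact_force": force on the tool from outside, world axes, zero at the start; "moment": the same for the moment, N m; "width": finger opening in m; "gripper_force": force on a finger pad.
Only numpy, scipy, OpenCV 4.12 (cv2) and the standard library are available. Lean on these libraries where they do the work, as an engineer would, in place of code of your own. Each camera call takes 0.05 s, during which the arm holds its last target. There are 200 camera calls.

## Working session

There is one attempt and no reset: what is moved stays moved. The work goes in short steps, Python scripts to look and compute and a shell command to move; the robot and the scene stay as the last step left them, time stands still between calls to the robot, and variables do not carry over. Pictures are saved under pics/ and viewed, at most 10 in all, crops included, and the job is handed in when it is done.

```bash
mkdir -p pics; python3 - <<'E'
from rig import manip,get_image,camera_info
import cv2
for n in("top","scene"):
    cv2.imwrite(f"pics/{n}0.png",get_image(n)); i=camera_info(n); print(n,i)
s=manip.get_state();print({k:s[k] for k in("clock","position","ee_rot","width","contact_force")})
E
```

```text
top {'mtx': array([[429.23543726,   0.        , 286.88530651],
       [  0.        , 429.23543726, 208.9944102 ],
       [  0.        ,   0.        ,   1.        ]]), 'rvec': array([ 2.12203485, -2.17691294,  0.18161672]), 'tvec': array([0.06206989, 0.58369405, 0.8477068 ])}
scene {'mtx': array([[478.31636857,   0.        , 280.16247446],
       [  0.        , 478.31636857, 220.38414831],
       [  0.        ,   0.        ,   1.        ]]), 'rvec': array([ 1.87511146, -1.11836042,  0.62572762]), 'tvec': array([-0.22739862,  0.341573  ,  0.62697302])}
{'clock': 0.1, 'position': array([0.1843539 , 0.54414378, 0.23052006]), 'ee_rot': array([-2.47314431e-04,  1.62668206e-01,  9.86680472e-01, -8.00501517e-04]), 'width': 0.08513658626193261, 'contact_force': array([1.13354751, 0.00330664, 0.35085476])}
```

View pics/top0.png

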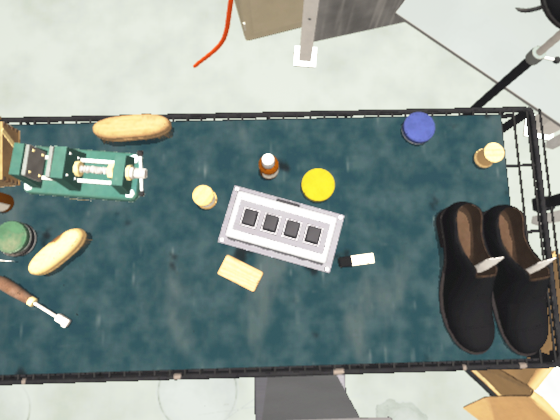

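View pics/scene0.png

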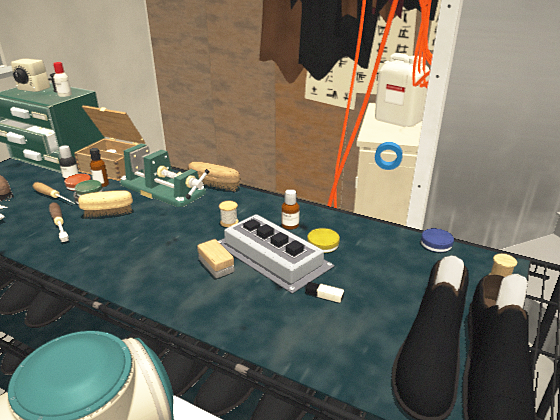

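Top view: the key row runs from about (250,217) to (313,235), and the box is surrounded by the spool, bottle, tin, felt and wax. I'll enlarge both views.

```bash
cat > h.py <<'E'
import numpy as np,cv2
from rig import manip,get_image,camera_info
def w(n,uv,z,i=None):
    i=i or camera_info(n);R=cv2.Rodrigues(i["rvec"])[0];t=np.ravel(i["tvec"])
    d=R.T@np.linalg.solve(i["mtx"],[*uv,1]);o=-R.T@t
    return o+d*(z-o[2])/d[2]
E
python3 - <<'E'
from h import *
a=cv2.imread("pics/top0.png")[180:275,190:350];b=cv2.imread("pics/scene0.png")[205:300,190:350]
cv2.imwrite("pics/c1.png",np.vstack([cv2.resize(x,(0,0),fx=5,fy=5,interpolation=2)[:300+100] if 0 else cv2.resize(x,(500,297),interpolation=cv2.INTER_CUBIC) for x in(a,b)]))
for p in[(250,217),(271,223),(292,229),(313,235)]:print(w("top",p,.06))
for p in [(318,184),(204,196),(268,165),(357,260),(241,272)]:print(w("top",p,.02))
E
```

```text
[0.56803617 0.12281874 0.06      ]
[0.55470279 0.0804346  0.06      ]
[0.54140755 0.03817167 0.06      ]
[ 0.52815028 -0.00397057  0.06      ]
[ 0.64166108 -0.02182552  0.02      ]
[0.62122762 0.22318827 0.02      ]
[0.68623378 0.0850627  0.02      ]
[ 0.47679359 -0.09771221  0.02      ]
[0.45829881 0.14586989 0.02      ]
```

View pics/c1.png

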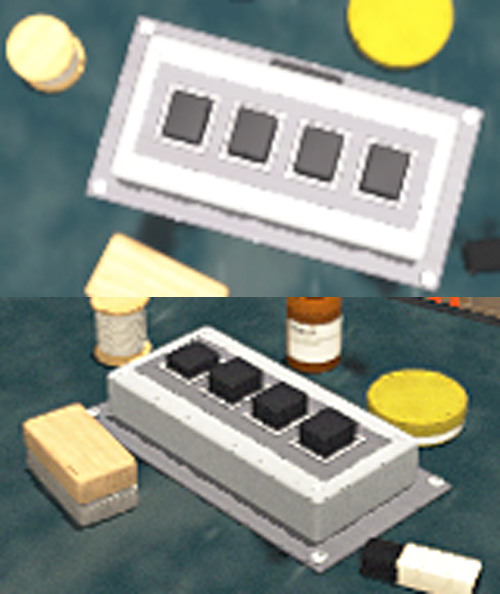

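Key tops: leftmost about (0.568, 0.123), rightmost about (0.528, -0.004). In the scene view the leftmost key, near (190,355) in the lower crop, looks lower. The tool's y axis is already nearly along the row, so I'll approach with the fingers closing.

```bash
python3 -m crank '{"translation":[[-20,-11,0],[-31,-17,0],[-31,-17,0],[-31,-17,0],[-31,-17,0],[-31,-17,0],[-31,-17,0],[-31,-17,0]],"roll":[0,0,0,0,0,0,0,0],"fingers":[0,0,0,0,0,0,0,0]}' 20
python3 -m crank '{"translation":[[-31,-17,0],[-31,-17,0],[-31,-17,0],[-31,-17,0],[-31,-17,0],[-31,-17,0],[-20,-11,0],[0,0,0]],"roll":[0,0,0,0,0,0,0,0],"fingers":[0,0,0,0,0,0,0,0]}'
python3 - <<'E'
from h import *
s=manip.get_state();print(s["clock"],s["position"],s["ee_rot"],s["contact_force"],s["width"]);i=camera_info("wrist");print(i)
cv2.imwrite("pics/w1.png",get_image("wrist"))
R=cv2.Rodrigues(i["rvec"])[0];print(-R.T@np.ravel(i["tvec"]))
E
```

```text
clock: 0.9
position: [0.3679, 0.3441, 0.231]
ee_rot: [-0.0, 0.163, 0.987, -0.0]
contact_force: [1.6, 0.7, 0.7]
width: -0.0002
gripper_force: 0.0
clock: 1.7
position: [0.528, 0.1699, 0.2306]
ee_rot: [0.0, 0.164, 0.986, -0.001]
contact_force: [0.2, 0.4, -1.0]
width: 0.0001
gripper_force: 0.0
1.7 [0.52803024 0.16991998 0.23058844] [ 1.51707555e-04  1.64403179e-01  9.86393072e-01 -5.29365129e-04] [ 0.16823861  0.42198264 -1.01129263] 0.00014396341252835888
{'mtx': array([[303.95256994,   0.        , 280.43062263],
       [  0.        , 303.95256994, 208.02401537],
       [  0.        ,   0.        ,   1.        ]]), 'rvec': array([-2.33944532, -1.67185261, -0.26176967]), 'tvec': array([-0.33250059, -0.46303965,  0.24255841])}
[0.45428897 0.19628915 0.37267821]
```

View pics/w1.png

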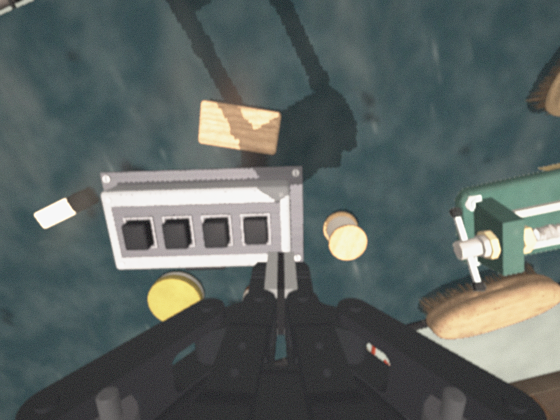

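The wrist view is flipped, so the robot's left is on the right of the picture. Keys are at about (137,234), (177,233), (216,232), (256,230). The right one, the robot's leftmost, shows no side faces, so it's lower. An enlarged crop will refine this.

```bash
python3 - <<'E'
from h import *
a=cv2.imread("pics/w1.png")[205:260,115:275];cv2.imwrite("pics/w1c.png",cv2.resize(a,(800,275),interpolation=cv2.INTER_CUBIC))
E
```

```text
(no output)
```

View pics/w1c.png

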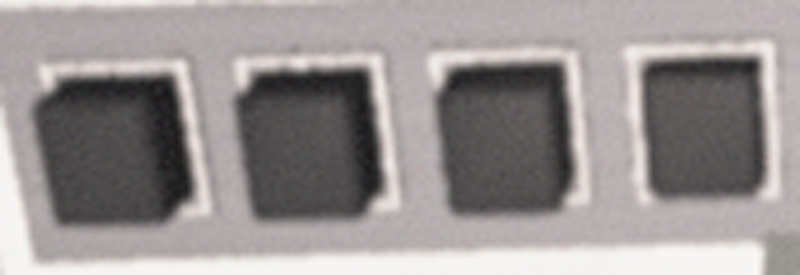

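Top-face centres in the crop are (702,132), (503,142), (307,152) and (105,160). The robot's leftmost is clearly the low, latched key.

```bash
python3 - <<'E'
from h import *
from scipy.spatial.transform import Rotation as Ro
s=manip.get_state();q=s["ee_rot"];R=Ro.from_quat([*q[1:],q[0]]).as_matrix()
c=np.array([(702,132),(503,142),(307,152),(105,160)])/5+[114.6,204.6]
T=np.array([(250,217),(271,223),(292,229),(313,235)])
for p,t,z in zip(c,T,[.054,.06,.06,.06]):
    a=w("wrist",p,z);b=w("top",t,z);m=(a+b)/2;print(a,b,"tool mm",((m-s["position"])@R*1000).round(1))
print(R.round(3))
E
```

```text
[0.56620448 0.12828245 0.054     ] [0.56885462 0.1232308  0.054     ] tool mm [-53.8 -29.8 176.5]
[0.5520451  0.08693074 0.06      ] [0.55470279 0.0804346  0.06      ] tool mm [-54.  -74.2 170.6]
[0.54017835 0.04471959 0.06      ] [0.54140755 0.03817167 0.06      ] tool mm [ -55.8 -118.2  170.6]
[0.52739184 0.0012754  0.06      ] [ 0.52815028 -0.00397057  0.06      ] tool mm [ -57.3 -162.9  170.6]
[[-0.946  0.323 -0.001]
 [ 0.323  0.946  0.   ]
 [ 0.001 -0.    -1.   ]]
```

```bash
python3 -m crank '{"translation":[[-14,-8,10],[-20,-11,30],[-20,-11,35],[0,0,35],[0,0,25],[0,0,5],[0,0,0],[0,0,0]],"roll":[0,0,0,0,0,0,0,0],"fingers":[0,0,0,0,0,0,0,0]}'
python3 - <<'E'
from h import *
s=manip.get_state();print(s["position"],s["ee_rot"],s["contact_force"])
i=camera_info("wrist");a=get_image("wrist");cv2.imwrite("pics/w2.png",a)
p=cv2.projectPoints(s["position"][None],i["rvec"],i["tvec"],i["mtx"],None)[0];print(p)
cv2.imwrite("pics/w2s.png",cv2.resize(a[100:400],(800,429)))
E
```

```text
clock: 2.55
position: [0.5686, 0.1269, 0.0926]
ee_rot: [0.001, 0.162, 0.987, 0.0]
contact_force: [0.5, 1.1, -0.6]
width: 0.0002
gripper_force: 0.0
[0.56857195 0.12694963 0.09255927] [1.21023188e-03 1.62271378e-01 9.86745366e-01 3.43862121e-04] [ 0.45860229  1.06776291 -0.55218241]
[[[278.73193968 266.93965777]]]
```

View pics/w2.png

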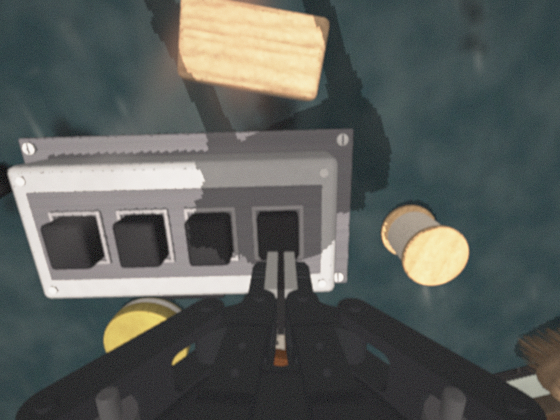

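Close view: latched key at about x=277, top edge row 210. Box-lid screws are at (21,182), (324,174), (322,283) and (54,290). I'll get the box centre and yaw from those.

```bash
python3 - <<'E'
from h import *
P=[w("wrist",p,.042) for p in [(21,182),(324,174),(322,283),(54,290)]]
c=np.mean(P,0);y=(P[1]+P[2]-P[0]-P[3]);y/=np.linalg.norm(y);print(np.round(P,4),c,y)
for k in(1,2,3,4):print(k,c+y*(.0675-.045*(k-1)))
x=np.array([y[1],-y[0],0]);i=camera_info("wrist")
for sx in(-.016,.016):
  for sy in(-.0135,.0135):
    for yy,z in((.0675,.054),(.0225,.06),(-.0675,.06)):
      q=c+y*(yy+sy)+x*sx;q[2]=z;print(sx,sy,yy,cv2.projectPoints(q[None],i["rvec"],i["tvec"],i["mtx"],None)[0].round(0).ravel())
E
```

```text
[[ 0.4834 -0.0207  0.042 ]
 [ 0.5413  0.1669  0.042 ]
 [ 0.618   0.1432  0.042 ]
 [ 0.5608 -0.0439  0.042 ]] [0.55084471 0.06135736 0.042     ] [0.29361762 0.95592295 0.        ]
1 [0.57066389 0.12588216 0.042     ]
2 [0.5574511  0.08286563 0.042     ]
3 [0.54423831 0.0398491  0.042     ]
4 [ 0.53102552 -0.00316743  0.042     ]
-0.016 -0.0135 0.0675 [256. 217.]
-0.016 -0.0135 0.0225 [182. 223.]
-0.016 -0.0135 -0.0675 [ 37. 227.]
-0.016 0.0135 0.0675 [299. 216.]
-0.016 0.0135 0.0225 [226. 222.]
-0.016 0.0135 -0.0675 [ 80. 225.]
0.016 -0.0135 0.0675 [259. 263.]
0.016 -0.0135 0.0225 [189. 269.]
0.016 -0.0135 -0.0675 [ 50. 272.]
0.016 0.0135 0.0675 [299. 262.]
0.016 0.0135 0.0225 [230. 268.]
0.016 0.0135 -0.0675 [ 92. 271.]
```

The tool is well centred over key 1. Descend to a few mm above it.

```bash
python3 -m crank '{"translation":[[0,0,10],[0,0,15],[0,0,8],[0,0,2],[0,0,0],[0,0,0]],"roll":[0,0,0,0,0,0],"fingers":[0,0,0,0,0,0]}'
python3 -m crank '{"translation":[[0,0,1],[0,0,0.5],[0,0,0]],"roll":[0,0,0],"fingers":[0,0,0]}'
python3 -m crank '{"translation":[[0,0,0.5],[0,0,0],[0,0,0]],"roll":[0,0,0],"fingers":[0,0,0]}'
```

```text
clock: 3.2
position: [0.5682, 0.1266, 0.0568]
ee_rot: [0.001, 0.163, 0.987, 0.0]
contact_force: [-0.3, -0.8, 0.7]
width: -0.0
gripper_force: 0.0
clock: 3.5
position: [0.5677, 0.1265, 0.055]
ee_rot: [0.0, 0.163, 0.987, 0.0]
contact_force: [0.0, 1.3, -0.3]
width: -0.0003
gripper_force: 0.0
clock: 3.8
position: [0.5677, 0.1265, 0.0543]
ee_rot: [0.0, 0.163, 0.987, 0.0]
contact_force: [0.1, 0.4, -0.0]
width: -0.0001
gripper_force: 0.0
```

Key 1 is not at 60 mm (no contact at 54.5), so it is the latched one. Now small steps until a light contact.

```bash
python3 -m crank '{"translation":[[0,0,0.3],[0,0,0],[0,0,0]],"roll":[0,0,0],"fingers":[0,0,0]}' | grep -E "pos|cont"
python3 -m crank '{"translation":[[0,0,0.3],[0,0,0],[0,0,0]],"roll":[0,0,0],"fingers":[0,0,0]}'| grep -E "pos|cont"
```

```text
position: [0.5677, 0.1265, 0.0541]
contact_force: [-0.8, 0.7, 0.9]
position: [0.5677, 0.1265, 0.0541]
contact_force: [-0.7, -1.4, 5.1]
```

Light contact (about 4 N, not moved). Lift, shift to key 2, and come down to just above 60 mm.

```bash
python3 -m crank '{"translation":[[0,0,-12],[0,0,-14],[-0.5,-22,0],[-0.5,-23,0],[0,0,8],[0,0,8],[0,0,2],[0,0,0]],"roll":[0,0,0,0,0,0,0,0],"fingers":[0,0,0,0,0,0,0,0]}'| grep -E "pos|cont"
python3 -m crank '{"translation":[[0,0,0],[0,0,0]],"roll":[0,0],"fingers":[0,0]}'| grep -E "pos|cont"
```

```text
position: [0.5539, 0.0842, 0.0609]
contact_force: [0.1, -0.0, -0.6]
position: [0.5545, 0.084, 0.0618]
contact_force: [-0.1, 0.3, 0.3]
```

```bash
python3 -m crank '{"translation":[[0,0,0.8],[0,0,0.5],[0,0,0],[0,0,0]],"roll":[0,0,0,0],"fingers":[0,0,0,0]}'| grep -E "pos|cont"
python3 -m crank '{"translation":[[0,0,0.3],[0,0,0],[0,0,0]],"roll":[0,0,0],"fingers":[0,0,0]}' | grep -E "pos|cont"
```

```text
position: [0.5542, 0.0836, 0.0605]
contact_force: [0.1, 0.5, -0.8]
position: [0.5542, 0.0835, 0.0601]
contact_force: [0.2, 1.3, -0.4]
```

```bash
python3 -m crank '{"translation":[[0,0,0.3],[0,0,0],[0,0,0]],"roll":[0,0,0],"fingers":[0,0,0]}' | grep -E "pos|cont|clock"
```

```text
clock: 6.4
position: [0.5542, 0.0835, 0.06]
contact_force: [-0.7, -0.3, 2.7]
```

```bash
python3 -m crank '{"translation":[[0,0,0.1],[0,0,0]],"roll":[0,0],"fingers":[0,0]}' | grep -E "pos|cont"
python3 -m crank '{"translation":[[0,0,-10],[0,0,-10],[-0.5,-22,0],[-0.5,-23,0],[0,0,8],[0,0,8],[0,0,2],[0,0,0]],"roll":[0,0,0,0,0,0,0,0],"fingers":[0,0,0,0,0,0,0,0]}'| grep -E "pos|cont"
python3 -m crank '{"translation":[[0,0,0],[0,0,0],[0,0,0]],"roll":[0,0,0],"fingers":[0,0,0]}'| grep -E "pos|cont"
```

```text
position: [0.5542, 0.0836, 0.0598]
contact_force: [-1.0, -1.2, 2.4]
position: [0.5405, 0.0413, 0.0611]
contact_force: [0.5, -0.1, -0.0]
position: [0.5409, 0.0409, 0.0619]
contact_force: [-0.0, -0.7, -0.2]
```

Key 2 touched (about 2.5 N, not moved). Key 3 next.

```bash
python3 -m crank '{"translation":[[0,0,1],[0,0,0.6],[0,0,0],[0,0,0]],"roll":[0,0,0,0],"fingers":[0,0,0,0]}'| grep -E "pos|cont"
python3 -m crank '{"translation":[[0,0,0.3],[0,0,0],[0,0,0]],"roll":[0,0,0],"fingers":[0,0,0]}' | grep -E "pos|cont"
```

```text
position: [0.5406, 0.0406, 0.0601]
contact_force: [-0.2, 1.3, 0.4]
position: [0.5406, 0.0406, 0.06]
contact_force: [-0.1, 0.4, 2.1]
```

```bash
python3 -m crank '{"translation":[[0,0,0.1],[0,0,0]],"roll":[0,0],"fingers":[0,0]}' | grep -E "pos|cont"
python3 -m crank '{"translation":[[0,0,-10],[0,0,-10],[-0.5,-22,0],[-0.5,-23,0],[0,0,8],[0,0,8],[0,0,2],[0,0,0]],"roll":[0,0,0,0,0,0,0,0],"fingers":[0,0,0,0,0,0,0,0]}'| grep -E "pos|cont"
python3 -m crank '{"translation":[[0,0,0.8],[0,0,0.8],[0,0,0],[0,0,0]],"roll":[0,0,0,0],"fingers":[0,0,0,0]}'| grep -E "pos|cont"
```

```text
position: [0.5406, 0.0406, 0.0598]
contact_force: [-0.8, -1.2, 1.6]
position: [0.5269, -0.0016, 0.0611]
contact_force: [0.3, -0.4, 0.4]
position: [0.5273, -0.0022, 0.0602]
contact_force: [0.4, -0.0, 0.1]
```

Key 3 was touched (about 1.9 N, well over the ~0.5 N noise). Now key 4.

```bash
python3 -m crank '{"translation":[[0,0,0.3],[0,0,0],[0,0,0]],"roll":[0,0,0],"fingers":[0,0,0]}' | grep -E "pos|cont"
python3 -m crank '{"translation":[[0,0,0.2],[0,0,0]],"roll":[0,0],"fingers":[0,0]}' | grep -E "pos|cont"
```

```text
position: [0.5273, -0.0023, 0.06]
contact_force: [-1.1, 0.1, 2.8]
position: [0.5273, -0.0022, 0.0597]
contact_force: [0.6, 0.3, 2.4]
```

Key 4 touched. Back to key 1 and press it.

```bash
python3 -m crank '{"translation":[[0,0,-12],[0,0,-13],[0.7,33,0],[0.8,34,0],[0.7,34,0],[0.8,34,0],[0,0,0],[0,0,0]],"roll":[0,0,0,0,0,0,0,0],"fingers":[0,0,0,0,0,0,0,0]}'| grep -E "pos|cont"
python3 -m crank '{"translation":[[0,0,12],[0,0,12],[0,0,4],[0,0,0],[0,0,0]],"roll":[0,0,0,0,0],"fingers":[0,0,0,0,0]}'| grep -E "pos|cont"
```

```text
position: [0.5676, 0.1269, 0.0848]
contact_force: [0.4, -0.4, -0.0]
position: [0.5676, 0.1261, 0.0563]
contact_force: [0.4, 0.6, 0.5]
```

```bash
python3 -m crank '{"translation":[[0,0,1.5],[0,0,1],[0,0,1],[0,0,1],[0,0,1],[0,0,0.5],[0,0,0],[0,0,0]],"roll":[0,0,0,0,0,0,0,0],"fingers":[0,0,0,0,0,0,0,0]}'| grep -E "pos|cont"
```

```text
position: [0.5679, 0.1265, 0.0513]
contact_force: [-0.7, -0.4, 4.5]
```

```bash
python3 -m crank '{"translation":[[0,0,0.5],[0,0,0.5],[0,0,0],[0,0,0]],"roll":[0,0,0,0],"fingers":[0,0,0,0]}'| grep -E "pos|cont"
```

```text
position: [0.568, 0.1265, 0.0513]
contact_force: [-2.9, 0.1, 12.5]
```

Hard stop reached. Push a touch more, then lift well clear and look.

```bash
python3 -m crank '{"translation":[[0,0,0.6],[0,0,0],[0,0,0]],"roll":[0,0,0],"fingers":[0,0,0]}'| grep -E "pos|cont"
python3 -m crank '{"translation":[[0,0,-5],[0,0,-15],[0,0,-30],[0,0,-40],[0,0,-40],[20,10,-30],[30,20,0],[0,0,0]],"roll":[0,0,0,0,0,0,0,0],"fingers":[0,0,0,0,0,0,0,0]}'
python3 - <<'E'
from h import *
a=get_image("wrist");b=get_image("scene");cv2.imwrite("pics/f.png",np.vstack([cv2.resize(a[150:300,80:360],(560,300)),cv2.resize(b[205:300,190:350],(500,297)).copy() if 0 else cv2.resize(b[205:300,190:350],(560,300),interpolation=2)]))
E
```

```text
position: [0.568, 0.1265, 0.0511]
contact_force: [-3.8, -1.0, 14.2]
clock: 13.9
position: [0.5277, 0.1737, 0.21]
ee_rot: [-0.0, 0.161, 0.987, 0.001]
contact_force: [0.1, -0.2, 0.1]
width: 0.0002
gripper_force: 0.0
```

View pics/f.png

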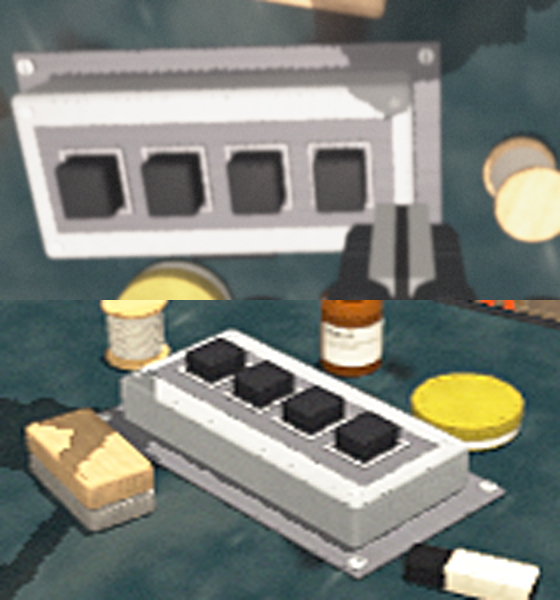

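In the scene half, all four keys, including the leftmost at (215,358), now stand equally high. The bystanders haven't moved and the arm is clear, so I'm handing in.

```bash
python3 -c "
from rig import manip
print(manip.sign_off())"
```

```text
the job is handed in; nothing more can be done
None
```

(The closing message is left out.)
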